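Push a food tin through the spring flap of a tin bay

ROBOT

A 6-joint arm with a two-finger parallel gripper is mounted at the origin on a cart in front of the work surface, level with it; the furniture and walls round the work are solid. World frame = base frame: x ahead of the robot, y to its left, z up, the work surface at z = 0. Lengths are in mm, angles in rad, forces in N, time in s.
With the tool pointing down it reaches from about 350 to 975 mm from the base axis. Payload 7.1 kg.
Tool frame: the origin (TCP) lies between the finger pads; the fingertips stand 19 mm ahead of it and the grasp point (between the pads) is the TCP (ctrl.finger_overhang is the distance from the TCP to the fingertips, in mm); z points along the fingers, y is the line along which they close (so a half turn about z gives the same grasp; the last joint's range is limited). The gripper opens to 88 mm and grips with 3 to 60 N. Pads are 20 mm wide; open, the fingers measure 115 mm over their backs; the gripper's body (75 mm by 178 mm) begins 61 mm behind the grasp point.
Start: joints at [-1.325, 0.423, 1.63, -0, 1.089, -0.019], TCP at [163.591, -603.194, 241.675] pointing down, gripper open.
Joint ranges: [-3, 3], [-0.9, 2.11], [0.09, 2.58], [-1.31, 4.45], [0.11, 2.69], [-2.54, 2.54]. Speed limits (rad/s): [2.39, 2.39, 3.01, 3.14, 3.14, 3.14].

INTERFACE

Orientations are given as a rotation vector (axis times angle).
In Python, from workcell import ctrl gives the robot as it stands. The module is installed in compiled form; this text tells all that it offers.
- The arm moves only by the tool arm_command, never from a script. Its argument "rows" is one flat list of numbers, 7 for each row, row after row: the turn, a rotation vector about the tool's x, y, z scaled (see below), then the shift along the tool's x, y, z scaled (see below), then the opening, from -1 (shut) to 1 (fully open). A call has 1 to 5 rows; each row is the pose to reach, as a shift and turn from the pose commanded when the call began, along the tool's axes at that moment, turning the shorter way round; what a row does not reach only later rows make up. The controller multiplies each number of a shift by 80 mm and each number of a turn by 180 degrees. A row lasts 1/10 s, in which the tool goes at most 50 mm and 8.59 degrees, less where a joint would pass 70% of its speed; a pose out of reach is approached as far as the arm can. A call with a number of a shift or a turn outside -1 to 1 is refused whole. A call with a gripper value outside its range is refused whole. The fingers move at their own pace and stop on an object; the grip force is fixed at half the most. Time passes only in rows, so rows that repeat a pose let the fingers close. It gives the time, the measured TCP pose, the force, the opening and the grip force at its end, in the units of the state.
- ctrl.get_obs(): the state, without advancing time (a new reading comes with each control period).
- ctrl.get_image(name): name is "scene" or "top" or "wrist"; returns (picture, depth): 400x640x3 uint8, red, green, blue; 400x640 float32, mm along the optical axis (not along the pixel's ray), 0 where there is no reading.
- ctrl.camera_params(name): a dict with "camera_matrix" (3x3 intrinsics, pixels), "world_to_cam" (4x4, takes a point from world to camera coordinates); the wrist camera has in their place "tool_from_camera" (4x4, takes a point from camera to tool coordinates, whose origin is the TCP and whose axes are the flange's). Camera axes: x right, y down, z forward; pixel columns grow to the right and rows downward; lengths in mm; the calibration is good to about 2 mm. A picture is of the moment at which its call begins: read the wrist's pose just before it. camera_params takes no time and is no camera call.
- ctrl.close_job(): hands the job in; it is judged then, once.
The state is a dict: "t": time; "qpos": joint angles; "qvel": joint speeds; "joint_torque": joint torques, N m; "ee_pos": TCP position; "orientation": TCP orientation; "ft_force": force on the tool from outside, world axes, zero at the start; "moment": the same for the moment, N m; "width": finger opening in mm; "grasp_force": force on a finger pad.
Only numpy, scipy, OpenCV 4.12 (cv2) and the standard library are available. Lean on these libraries where they do the work, as an engineer would, in place of code of your own. Each camera call takes 0.05 s, during which the arm holds its last target. There are 200 camera calls.

TASK

Put the short food tin away in the low wooden tin bay by pushing it along the worktop. Push the bay's self-closing metal flap open with one finger and keep that finger on it while your other finger pushes the tin through, so that the tin never shoves the flap; push the tin far enough in that the flap swings fully shut behind it. Do not grip, lift or tip the tin, and leave the jar, candle, tape roll, peg, mug and spice jar around it where they are.

Things in the scene. Friction and masses are not known exactly. Their poses are not given: they have to be found in the camera images.
- tin: Short closed food tin, an upright cylinder 76 mm in diameter and 58 mm high, about 0.25 kg, loose on the worktop in front of the bay. Origin: centre of its underside; z up. Slides easily when pushed low down, and must stay standing.
- tin_bay: Low wooden open-topped bay fixed to the worktop; no threshold, the worktop's level runs through. Origin: on the worktop, middle of the entrance. +x points into the bay (pushing direction), +y left as one looks in, z up. Walls 8 mm thick, 50 mm high. Right wall: inner face y = -78 mm, x = -10 to +235 mm. Back wall: inner face x = +227 mm. The flap shuts the entrance in the plane x = 0.
- rail_end (a point): Outer end of the bay's left wall, on its inner face (bay x = -150, y = +75, z = 25 mm). That wall is straight, inner face y = +75 mm from x = -150 to +235 mm, faced with slippery white plastic: its part in front of the entrance is a guide rail along which the tin slides easily
- tin_flap (a joint): Opening angle of the flap, rad: 0 shut (across the entrance), 1.5 wide open (stop; along the right wall, pointing in). It swings only inwards about an upright hinge at its right-hand end. A spring always closes it, about 0.024 Nm when shut to 0.084 Nm wide open, damped: it shuts in about one second once let go
- flap_hinge (a point): Point on the flap's upright hinge axis, at x = 0, y = -70 mm of the bay, 25 mm above the worktop. Fixed to the bay.
- flap_edge (a point): Free edge of the flap, 25 mm above the worktop, 138 mm from the hinge axis; moves with it. Flap: metal sheet 140 mm long, 4 mm thick (8 mm at the rolled free edge), 4 to 46 mm above the worktop. Shutting, it sweeps a quarter circle of 140 mm radius: the tin (radius 38 mm) is clear of it when its centre is over 178 mm from the hinge axis
- jar: Bystander: sauce jar with a lid, 60 mm across, 99 mm high, standing left of the guide rail. Origin: centre of its underside.
- candle: Bystander: candle in a clear glass, 76 mm across, 90 mm high, standing left of the bay. Origin: centre of its underside.
- tape: Bystander: roll of tape lying flat, 96 mm across, 25 mm high, left on the worktop, beyond the tin. Origin: centre of its underside.
- peg: Bystander: wooden clothes peg, 72 x 15 x 12 mm, lying left of the bay. Origin: centre of its underside.
- mug_y: Bystander: mug, 94 mm across without the handle, 106 mm high, far left. Origin: centre of its underside.
- spice: Bystander: slim spice jar, 41 mm across, 105 mm high, far left. Origin: centre of its underside.
There are look-alikes about, which are no part of the job. Leave any green or orange look-alike of the tin alone.

How it is judged (in metres and radians):
On the way, in this order (a step that is already met when the one before it is completed fails the run):
1. a finger holds the flap open (over 0.4 rad) while the tin's centre is still outside the entrance (value of joint tin_flap above 0.4 rad and contact force between the fingers and tin_flap above 0.15 N and x of tin in the frame of tin_bay below 0 m), for 0.05 s.
2. the tin's centre is more than 45 mm inside the entrance while a finger still holds the flap open (over 0.8 rad) (value of joint tin_flap above 0.8 rad and contact force between the fingers and tin_flap above 0.15 N and x of tin in the frame of tin_bay above 0.045 m and contact force between the fingers and tin above 0.05 N), for 0.05 s.
At the end, for the whole second after the job is handed in: The tin stands upright (within 0.1 rad) on the worktop inside the bay, at rest, its centre 120 to 200 mm behind the entrance and between the side walls, and the flap is shut behind it (under 0.06 rad) (x of tin in the frame of tin_bay between 0.12 and 0.2 m and y of tin in the frame of tin_bay between -0.06 and 0.06 m and angle between tin's own z axis and vertical below 0.1 rad and height (world z) of tin below 0.006 m and linear speed of tin below 0.02 m/s and value of joint tin_flap below 0.06 rad); the robot touches nothing.
It fails at once if the tin is lifted or carried (over 12 mm off the worktop) (height (world z) of tin above 0.012 m).
It fails at once if the tin is tipped (over 0.35 rad) (angle between tin's own z axis and vertical above 0.35 rad).
It fails at once if the tin pushes against the flap (over 0.5 N) (contact force between tin and tin_flap above 0.5 N).
It fails at once if the jar, candle, tape roll, peg, mug or spice jar is displaced by over 25 mm (distance of any of jar, tape, peg, candle, mug_y, spice from where it was at the start of the episode above 0.025 m).
It also fails if it takes over 56 s, if anything falls off the work surface, if the arm or the gripper's body presses on something with over 40 N, if the wrist force passes 120 N, or if a joint passes its speed limit or range.

## Working session

There is one attempt and no reset: what is moved stays moved. The work goes in short steps, Python scripts to look and compute and a tool call to move; the robot and the scene stay as the last step left them, time stands still between calls to the robot, and variables do not carry over. Pictures are saved under pics/ and viewed, at most 13 in all, crops included, and the job is handed in when it is done.

Besides the shell and the picture viewer there is one more tool, called after "Call:" as name(argument=value, ...) on one line, values as JSON. arm_command: Moves the arm, as the interface text tells. Shifts and turns lie within -1 to 1; 1 stands for 80 mm of shift or 180 degrees of turn. Its arguments: {"type":"object","properties":{"rows":{"type":"array","items":{"type":"number"}}},"required":["rows"]}

```bash
mkdir -p pics; ls; python3 - <<'E'
from workcell import ctrl
import cv2,numpy as np
o=ctrl.get_obs();print({k:np.round(v,3).tolist() for k,v in o.items()}, ctrl.finger_overhang)
for n in("scene","top"):
    im,d=ctrl.get_image(n);cv2.imwrite(f"pics/{n}0.png",im[:,:,::-1]);np.savez(f"pics/{n}0.npz",im=im,d=d)
    p=ctrl.camera_params(n);print(n,np.round(p["camera_matrix"],1).tolist(),np.round(p["world_to_cam"],3).tolist())
print(np.round(ctrl.camera_params("wrist")["tool_from_camera"],3).tolist())
E
```

```text
pics
{'t': 0.0, 'qpos': [-1.325, 0.424, 1.631, -0.0, 1.089, -0.019], 'qvel': [-0.0, -0.001, 0.0, 0.0, -0.001, -0.0], 'joint_torque': [0.0, -54.462, -27.367, 0.064, 0.023, -0.0], 'ee_pos': [163.443, -602.698, 240.917], 'orientation': [-3.113, -0.414, 0.0], 'ft_force': [0.528, 0.118, 0.276], 'moment': [0.039, -0.034, -0.036], 'grasp_force': 0.0, 'width': 88.101} 19.0
scene [[484.8, 0.0, 318.1], [0.0, 484.8, 196.3], [0.0, 0.0, 1.0]] [[-0.696, -0.718, -0.01, 463.83], [-0.526, 0.519, -0.674, 265.289], [0.489, -0.464, -0.739, 1006.54], [0.0, 0.0, 0.0, 1.0]]
top [[377.4, 0.0, 313.3], [0.0, 377.4, 194.8], [0.0, 0.0, 1.0]] [[0.013, -1.0, 0.012, 104.577], [-0.994, -0.014, -0.11, 570.592], [0.11, -0.01, -0.994, 957.504], [0.0, 0.0, 0.0, 1.0]]
[[-0.001, -0.97, -0.243, 66.173], [1.0, -0.001, 0.0, -0.822], [-0.0, -0.243, 0.97, -142.028], [0.0, 0.0, 0.0, 1.0]]
```

View pics/top0.png

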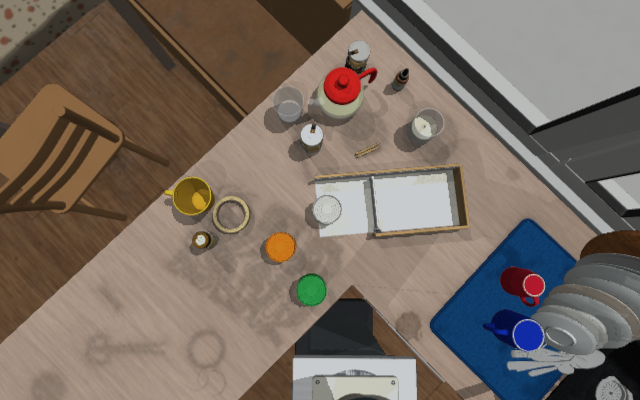

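View pics/scene0.png

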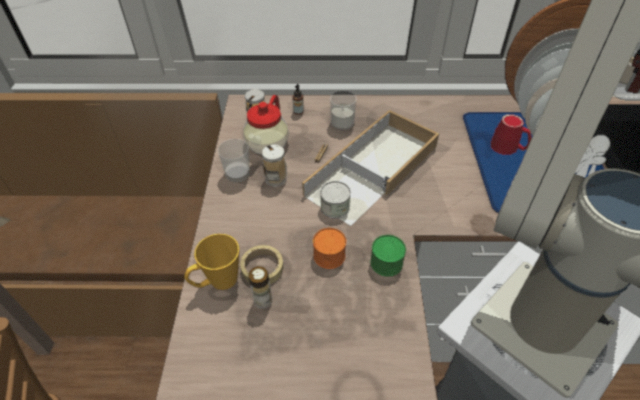

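The top view shows the tin at (327,209). The flap is at column ≈373, the bay runs right to column ≈465, and the rail's outer end is at ≈(313,179). I'll measure these and view an enlarged crop.

```bash
cat > h.py <<'E'
import numpy as np,cv2
from workcell import ctrl
def ray(n,u,v,z):
    p=ctrl.camera_params(n);K=p["camera_matrix"];T=p["world_to_cam"];R=T[:3,:3];c=-R.T@T[:3,3]
    d=R.T@np.linalg.inv(K)@np.array([u,v,1.]);return c+d*(z-c[2])/d[2]
def proj(n,P):
    p=ctrl.camera_params(n);q=p["world_to_cam"]@np.r_[P,1];q=p["camera_matrix"]@q[:3];return q[:2]/q[2]
def cloud(n,d):
    p=ctrl.camera_params(n);K=p["camera_matrix"];T=p["world_to_cam"];v,u=np.mgrid[:400,:640]
    c=np.stack([(u-K[0,2])/K[0,0]*d,(v-K[1,2])/K[1,1]*d,d],-1);return (c-T[:3,3])@T[:3,:3]
E
python3 - <<'E'
from h import *
f=np.load("pics/top0.npz");im,d=f["im"],f["d"]
W=cloud("top",d)
c=im[155:245,295:485,::-1];cv2.imwrite("pics/crop0.png",cv2.resize(c,None,fx=4,fy=4,interpolation=cv2.INTER_CUBIC))
# tin top points
s=W[190:230,308:346].reshape(-1,3);t=s[(s[:,2]>52)&(s[:,2]<64)]
print("tin",len(t),t.mean(0),t.min(0),t.max(0),cv2.minEnclosingCircle(t[:,:2].astype(np.float32)))
s=W[155:245,295:485].reshape(-1,3);w=s[(s[:,2]>44)&(s[:,2]<54)];w=w[np.hypot(*(w[:,:2]-t[:,:2].mean(0)).T)>45]
r=cv2.minAreaRect(w[:,:2].astype(np.float32));print("walls",len(w),r,cv2.boxPoints(r))
np.save("pics/w.npy",w)
E
```

```text
tin 671 [531.095724    78.00258819  56.33466655] [494.80175635  41.70405842  52.07822391] [568.87738478 115.47058014  62.65872358] ((531.2753295898438, 78.07832336425781), 37.60478210449219)
walls 1099 ((553.7239379882812, -90.76776123046875), (169.20155334472656, 385.35272216796875), 5.739721775054932) [[ 450.27783   92.48172]
 [ 488.81677 -290.93903]
 [ 657.17004 -274.01724]
 [ 618.6311   109.4035 ]]
```

View pics/crop0.png

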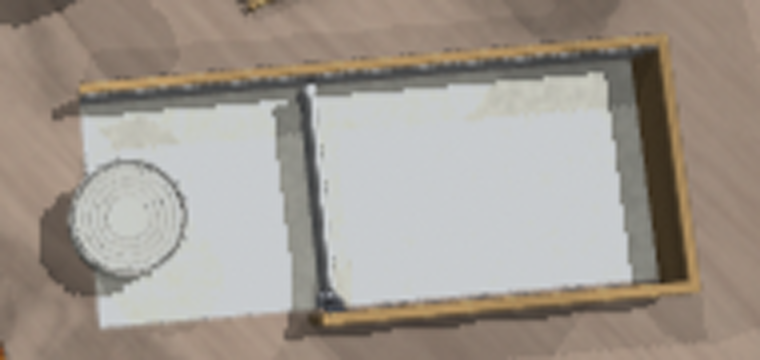

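```bash
cat >> h.py <<'E'
O=np.array([551.05,-48.15]);ex=np.array([.1,-.995]);ey=np.array([.995,.1])
def tobay(p): q=np.asarray(p)[...,:2]-O; return np.stack([q@ex,q@ey],-1)
def toworld(x,y): return O+x*ex+y*ey
from scipy.spatial.transform import Rotation as Ro
def state():
    o=ctrl.get_obs();R=Ro.from_rotvec(o["orientation"]).as_matrix()
    return o,R,np.degrees(np.arctan2(R[1,1],R[0,1]))
def plan(x,y,z,ang):
    """shift (tool axes, units of 80mm) and turn to TCP bay (x,y),z, with tool y at world angle ang"""
    o,R,a=state();d=R.T@(np.r_[toworld(x,y),z]-o["ee_pos"])
    t=(ang-a+180)%360-180
    print("t",o["t"],"now bay",tobay(o["ee_pos"]).round(1),"z",o["ee_pos"][2].round(1),"ang",round(a,2),"F",np.round(o["ft_force"],2),"w",round(o["width"],1))
    print(" shift units",(d/80).round(3)," turn z units",round(-t/180,4),"tilt",np.degrees(np.arccos(-R[2,2])).round(2))
E
python3 - <<'E'
from h import *
for n,u,v,z in [("orange",281,247,58),("green",311,290,58),("jar",312,135,99),("bluemug",528,335,100),("candle",424,127,60),("tape",231,215,20),("peg",367,151,8)]:
    p=ray("top",u,v,z);print(n,p.round(),tobay(p).round())
w=np.load("pics/w.npy");b=tobay(w);print("bay extents",b.min(0),b.max(0))
for lo,hi in((-140,-20),(20,100),(120,220)):
    s=b[(b[:,0]>lo)&(b[:,0]<hi)];print(lo,"left",s[s[:,1]>50][:,1].min(),s[:,1].max(),"right",s[s[:,1]<-50][:,1].min(initial=0))
f=b[(abs(b[:,0])<12)&(abs(b[:,1])<60)];print("flap pts",len(f),np.polyfit(f[:,1],f[:,0],1) if len(f)>5 else f)
plan(-127.5,-85,240,95.7)
E
```

```text
orange [433. 192.  58.] [-251.  -93.]
green [329. 115.  58.] [-185. -205.]
jar [711. 118.  99.] [-150.  175.]
bluemug [ 237. -396.  100.] [ 315. -348.]
candle [ 747. -173.   60.] [144. 183.]
tape [514. 328.  20.] [-378.    1.]
peg [693. -32.   8.] [ -1. 143.]
bay extents [-150.00756883  -86.20298937] [235.35115966  83.0010352 ]
-140 left 74.06471355753285 82.9347545364628 right 0.0
20 left 74.25374594288957 83.00103520311129 right -86.20298937446549
120 left 74.2779191983755 82.83755995864756 right -86.17537540381383
flap pts 71 [ 0.00155831 -1.40817799]
t 0.1 now bay [ 513.1 -441.1] z 241.0 ang -74.83 F [-0.71 -0.51 -0.43] w 88.1
 shift units [ 5.703 -7.169  0.022]  turn z units -0.9474 tilt 0.08
```

Call:
arm_command(rows=[0, 0, 0, 0.71, -0.9, 0, 1, 0, 0, 0, 0.71, -0.9, 0, 1, 0, 0, 0, 0.71, -0.9, 0, 1])

```text
t: 0.4
ee_pos: [200.4, -514.2, 240.8]
orientation: [-3.109, -0.418, 0.0]
ft_force: [-0.5, -1.2, 0.9]
width: 87.9
grasp_force: 0.0
```

Call:
arm_command(rows=[0, 0, 0, 0.71, -0.9, 0, 0.14, 0, 0, 0, 0.71, -0.9, 0, 0.14, 0, 0, 0, 0.71, -0.9, 0, 0.14])

```text
t: 0.7
ee_pos: [236.1, -430.9, 241.2]
orientation: [-3.111, -0.418, 0.001]
ft_force: [-0.3, -0.9, 1.5]
width: 67.3
grasp_force: 0.0
```

Call:
arm_command(rows=[0, 0, 0, 0.71, -0.9, 0, 0.14, 0, 0, 0, 0.71, -0.9, 0, 0.14, 0, 0, 0, 0.71, -0.9, 0, 0.14])

```text
t: 1.0
ee_pos: [272.1, -347.5, 241.5]
orientation: [-3.112, -0.419, 0.0]
ft_force: [0.0, -0.6, -0.3]
width: 50.2
grasp_force: 0.0
```

Call:
arm_command(rows=[0, 0, 0, 0.71, -0.9, 0, 0.14, 0, 0, 0, 0.71, -0.9, 0, 0.14, 0, 0, 0, 0.71, -0.9, 0, 0.14])

```text
t: 1.3
ee_pos: [308.5, -263.9, 241.7]
orientation: [-3.113, -0.42, -0.0]
ft_force: [-1.3, -1.2, -1.2]
width: 50.4
grasp_force: 0.0
```

Call:
arm_command(rows=[0, 0, 0, 0.71, -0.9, 0, 0.14, 0, 0, 0, 0.71, -0.9, 0, 0.14, 0, 0, 0, 0.71, -0.9, 0, 0.14])

```text
t: 1.6
ee_pos: [345.1, -180.0, 241.9]
orientation: [3.113, 0.421, 0.001]
ft_force: [0.3, -0.1, 0.1]
width: 49.8
grasp_force: 0.0
```

Call:
arm_command(rows=[0, 0, 0, 0.71, -0.9, 0, 0.14, 0, 0, 0, 0.71, -0.9, 0, 0.14, 0, 0, 0, 0.71, -0.9, 0, 0.14])

```text
t: 1.9
ee_pos: [381.7, -95.9, 242.0]
orientation: [3.113, 0.42, 0.003]
ft_force: [1.0, -0.3, 0.0]
width: 50.0
grasp_force: 0.0
```

Call:
arm_command(rows=[0, 0, 0, 0.71, -0.9, 0, 0.14, 0, 0, 0, 0.71, -0.9, 0, 0.14, 0, 0, 0, 0.71, -0.9, 0, 0.14])

```text
t: 2.2
ee_pos: [418.2, -11.6, 242.1]
orientation: [3.113, 0.419, 0.003]
ft_force: [-0.2, -0.5, 0.5]
width: 50.1
grasp_force: 0.0
```

Call:
arm_command(rows=[0, 0, 0, 0.71, -0.9, 0, 0.14, 0, 0, 0, 0.71, -0.9, 0, 0.14, 0, 0, 0, 0.71, -0.9, 0, 0.14])

```text
t: 2.5
ee_pos: [454.4, 72.6, 242.0]
orientation: [3.114, 0.418, 0.004]
ft_force: [0.4, -0.8, 0.2]
width: 50.0
grasp_force: 0.0
```

Call:
arm_command(rows=[0, 0, -0.237, 0, 0, 0, 0.14, 0, 0, -0.237, 0, 0, 0, 0.14, 0, 0, -0.237, 0, 0, 0, 0.14, 0, 0, -0.237, 0, 0, 0, 0.14, 0, 0, -0.237, 0, 0, 0, 0.14])

```text
t: 3.0
ee_pos: [451.8, 69.1, 241.6]
orientation: [2.746, 1.525, -0.001]
ft_force: [-0.3, -0.5, -0.2]
width: 49.9
grasp_force: 0.0
```

Call:
arm_command(rows=[0, 0, -0.237, 0, 0, 0, 0.14, 0, 0, -0.237, 0, 0, 0, 0.14, 0, 0, -0.237, 0, 0, 0, 0.14, 0, 0, -0.237, 0, 0, 0, 0.14, 0, 0, -0.237, 0, 0, 0, 0.14])

```text
t: 3.5
ee_pos: [451.8, 69.0, 241.6]
orientation: [2.003, 2.42, -0.001]
ft_force: [0.3, 0.4, 0.7]
width: 50.1
grasp_force: 0.0
```

Call:
arm_command(rows=[0, 0, -0.237, 0, 0, 0, 0.14, 0, 0, -0.237, 0, 0, 0, 0.14, 0, 0, -0.237, 0, 0, 0, 0.14, 0, 0, -0.237, 0, 0, 0, 0.14, 0, 0, -0.237, 0, 0, 0, 0.14])

```text
t: 4.0
ee_pos: [451.8, 69.0, 241.6]
orientation: [0.986, 2.983, -0.001]
ft_force: [-0.6, 0.4, 0.1]
width: 50.3
grasp_force: 0.0
```

Call:
arm_command(rows=[0, 0, -0.237, 0, 0, 0, 0.14, 0, 0, -0.237, 0, 0, 0, 0.14, 0, 0, -0.237, 0, 0, 0, 0.14, 0, 0, -0.237, 0, 0, 0, 0.14, 0, 0, -0.237, 0, 0, 0, 0.14])

```text
t: 4.5
ee_pos: [451.8, 69.0, 241.6]
orientation: [0.167, -3.137, 0.001]
ft_force: [0.8, -0.2, -0.1]
width: 49.8
grasp_force: 0.0
```

```bash
python3 -c "
from h import *
plan(-127.5,-85,110,95.7);plan(-127.5,-85,29,95.7)"
```

```text
t 4.5 now bay [-126.5  -87. ] z 241.6 ang 96.09 F [ 0.82 -0.16 -0.11] w 49.8
 shift units [-0.026  0.014  1.644]  turn z units 0.0021 tilt 0.05
t 4.5 now bay [-126.5  -87. ] z 241.6 ang 96.09 F [ 0.82 -0.16 -0.11] w 49.8
 shift units [-0.026  0.014  2.657]  turn z units 0.0021 tilt 0.05
```

Call:
arm_command(rows=[0, 0, 0.002, -0.026, 0.014, 0.9, 0.14, 0, 0, 0.002, -0.026, 0.014, 0.9, 0.14, 0, 0, 0.002, -0.026, 0.014, 0.9, 0.14])

```text
t: 4.8
ee_pos: [451.7, 70.4, 167.1]
orientation: [0.147, -3.132, 0.002]
ft_force: [0.7, -1.0, 0.3]
width: 49.9
grasp_force: 0.0
```

Call:
arm_command(rows=[0, 0, 0, 0, 0, 0.9, 0.14, 0, 0, 0, 0, 0, 0.9, 0.14, 0, 0, 0, 0, 0, 0.9, 0.14])

```text
t: 5.1
ee_pos: [452.5, 71.4, 96.4]
orientation: [0.148, -3.134, 0.001]
ft_force: [-0.7, -0.4, 0.1]
width: 50.2
grasp_force: 0.0
```

Call:
arm_command(rows=[0, 0, 0, 0, 0, 0.42, 0.14, 0, 0, 0, 0, 0, 0.85, 0.14, 0, 0, 0, 0, 0, 0.85, 0.14])

```text
t: 5.4
ee_pos: [452.7, 72.0, 28.5]
orientation: [0.148, -3.134, 0.001]
ft_force: [-0.2, 0.3, -0.1]
width: 50.0
grasp_force: 0.0
```

Call:
arm_command(rows=[0, 0, 0, -0.12, 0, 0, 0.14, 0, 0, 0, -0.24, 0, 0, 0.14, 0, 0, 0, -0.35, 0, 0, 0.14, 0, 0, 0, -0.41, 0, 0, 0.14, 0, 0, 0, -0.45, 0, 0, 0.14])

```text
t: 5.9
ee_pos: [490.0, 76.4, 30.5]
orientation: [-0.149, 3.137, -0.0]
ft_force: [-3.1, -1.6, 2.6]
width: 49.8
grasp_force: 1.6
```

```bash
python3 -c "
from h import *
plan(-127.5,-2,29,95.7)
im,d=ctrl.get_image('top');W=cloud('top',d);s=W[180:240,300:370].reshape(-1,3);b=tobay(s)
im,d=ctrl.get_image('wrist');cv2.imwrite('pics/w1.png',im[:,:,::-1])"
```

```text
t 5.9 now bay [-130.1  -48.3] z 30.5 ang 95.45 F [-3.06 -1.62  2.56] w 49.8
 shift units [-0.579 -0.029  0.019]  turn z units -0.0014 tilt 0.04
```

View pics/w1.png

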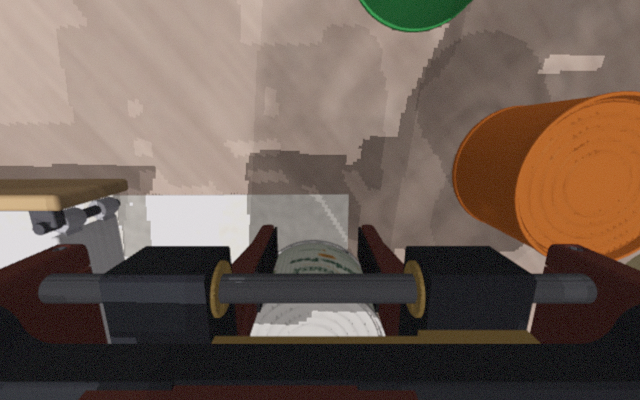

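The wrist view shows the tin centred between the fingers at (318,290) and just touching them. I'll slide it to the rail.

Call:
arm_command(rows=[0, 0, 0, -0.06, 0, 0, 0.14, 0, 0, 0, -0.12, 0, 0, 0.14, 0, 0, 0, -0.18, 0, 0, 0.14, 0, 0, 0, -0.24, 0, 0, 0.14, 0, 0, 0, -0.3, 0, 0, 0.14])

```text
t: 6.5
ee_pos: [513.5, 78.8, 29.5]
orientation: [0.15, -3.138, -0.0]
ft_force: [-1.4, -0.1, -1.4]
width: 50.2
grasp_force: 1.0
```

Call:
arm_command(rows=[0, 0, 0, -0.06, 0, 0, 0.14, 0, 0, 0, -0.12, 0, 0, 0.14, 0, 0, 0, -0.16, 0, 0, 0.14, 0, 0, 0, -0.2, 0, 0, 0.14, 0, 0, 0, -0.22, 0, 0, 0.14])

```text
t: 7.0
ee_pos: [531.0, 80.4, 29.7]
orientation: [-0.149, 3.138, 0.0]
ft_force: [-1.5, -0.1, -0.9]
width: 50.2
grasp_force: 0.8
```

```bash
cat >> h.py <<'E'
def tin(x0,x1,zlo=53,zhi=62,cam="top"):
    im,d=ctrl.get_image(cam);W=cloud(cam,d).reshape(-1,3);b=tobay(W)
    m=(W[:,2]>zlo)&(W[:,2]<zhi)&(b[:,0]>x0)&(b[:,0]<x1)&(b[:,1]>-60)&(b[:,1]<74);p=b[m]
    if len(p)>5: print("tin pts",len(p),"circle",cv2.minEnclosingCircle(p.astype(np.float32)),"lo",p.min(0).round(1),"hi",p.max(0).round(1))
    return im
E
python3 -c "
from h import *
plan(-127.5,-2,29,95.7)
im=tin(-200,-60);cv2.imwrite('pics/t2.png',cv2.resize(im[155:245,270:420,::-1],None,fx=4,fy=4))"
```

```text
t 7.0 now bay [-129.9   -7.1] z 29.7 ang 95.45 F [-1.48 -0.14 -0.89] w 50.2
 shift units [-0.064 -0.03   0.008]  turn z units -0.0014 tilt 0.01
```

Call:
arm_command(rows=[0, 0, 0, -0.02, 0, 0, 0.14, 0, 0, 0, -0.04, 0, 0, 0.14, 0, 0, 0, -0.055, 0, 0, 0.14])

```text
t: 7.35
ee_pos: [535.0, 80.8, 29.7]
orientation: [0.149, -3.138, -0.0]
ft_force: [-2.1, -0.3, -0.7]
width: 50.5
grasp_force: 1.0
```

Call:
arm_command(rows=[0, 0, 0, 0.3, 0, 0, 0.14, 0, 0, 0, 0.6, 0, 0, 0.14, 0, 0, 0, 0.9, 0, 0, 0.14])

```text
t: 7.65
ee_pos: [463.5, 73.9, 29.9]
orientation: [-0.149, 3.136, 0.0]
ft_force: [0.2, -0.7, -0.6]
width: 50.2
grasp_force: 0.0
```

Call:
arm_command(rows=[0, 0, 0, 0, 0, -1, 1, 0, 0, 0, 0, 0, -1, 1, 0, 0, 0, 0, 0, -1, 1])

```text
t: 7.95
ee_pos: [466.5, 74.4, 113.3]
orientation: [-0.149, 3.13, 0.001]
ft_force: [0.3, -0.6, -0.3]
width: 70.7
grasp_force: 0.0
```

```bash
python3 -c "
from h import *
plan(-127.5,-2,29,95.7)
im=tin(-200,-60);cv2.imwrite('pics/t2.png',cv2.resize(im[155:245,270:420,::-1],None,fx=4,fy=4))
tin(-200,-60,cam='scene')"
```

```text
t 7.95 now bay [-130.4  -71.9] z 113.3 ang 95.46 F [ 0.35 -0.6  -0.31] w 70.7
 shift units [-0.864 -0.032  1.061]  turn z units -0.0014 tilt 0.48
tin pts 648 circle ((-130.37745666503906, 36.05412292480469), 37.4139289855957) lo [-167.1   -0.5] hi [-94.4  72.8]
tin pts 304 circle ((-112.35359191894531, 38.825904846191406), 56.18104553222656) lo [-165.8   -5.8] hi [-67.6  72.8]
```

```bash
cat > path.py <<'E'
from h import *
def boxd(c,al,p):  # distance from point p to finger box centred c ; also normal
    d=np.array([np.cos(al),-np.sin(al)]);s=np.array([np.sin(al),np.cos(al)])
    r=p-c;l=np.array([r@d,r@s]);q=np.clip(l,[-6.75,-10],[6.75,10]);v=l-q
    return np.linalg.norm(v),(v[0]*d+v[1]*s)/max(np.linalg.norm(v),1e-9)
def corners(c,al):
    d=np.array([np.cos(al),-np.sin(al)]);s=np.array([np.sin(al),np.cos(al)])
    return [c+a*6.75*d+b*10*s for a in(-1,1) for b in(-1,1)]
def pose(xt,al,w,be,yt=36.5,gap=0):
    al=np.radians(al);be=np.radians(be);T=np.array([xt,yt])
    from scipy.optimize import brentq
    u=np.array([np.cos(be),np.sin(be)])
    L=brentq(lambda L:boxd(T-L*u,al,T)[0]-38-gap,20,90)
    B=T-L*u;n=boxd(B,al,T)[1];d=np.array([np.cos(al),-np.sin(al)])
    A=B+d*(w+13.5);tcp=(A+B)/2
    H=np.array([0,-70.])
    best=max(((np.arctan2(c[0]-H[0],c[1]-H[1])+np.arcsin(min(1,2/np.linalg.norm(c-H)))),np.linalg.norm(c-H)) for c in corners(A,al))
    v=T-H;req=np.arctan2(v[0],v[1])+np.arcsin(42/np.linalg.norm(v))
    print(f"xt {xt} al {np.degrees(al):.0f} w {w}: tcp {tcp.round(1)} B {B.round(0)} A {A.round(0)} n {n.round(2)} theta {best[0]:.2f} at r {best[1]:.0f} need {req:.2f}  A-tin {boxd(A,al,T)[0]-38:.0f}")
    return tcp
E
python3 - <<'E'
from path import *
for k in [(-130,12,88,20),(-60,12,88,20),(-38,12,88,20),(-20,12,88,20),(0,14,88,20),(20,20,88,20),(40,28,88,20),(60,36,86,20),(80,44,80,20),(100,55,72,20),(120,65,62,15),(140,75,55,10),(155,82,50,8),(165,85,50,5)]: pose(*k)
E
```

```text
xt -130 al 12 w 88: tcp [-126.1    9.3] B [-176.   20.] A [-76.  -1.] n [0.98 0.22] theta -0.70 at r 103 need -0.63  A-tin 18
xt -60 al 12 w 88: tcp [-56.1   9.3] B [-106.   20.] A [-6. -1.] n [0.98 0.22] theta 0.05 at r 77 need -0.16  A-tin 18
xt -38 al 12 w 88: tcp [-34.1   9.3] B [-84.  20.] A [16. -1.] n [0.98 0.22] theta 0.37 at r 61 need 0.04  A-tin 18
xt -20 al 12 w 88: tcp [-16.1   9.3] B [-66.  20.] A [34. -1.] n [0.98 0.22] theta 0.61 at r 69 need 0.21  A-tin 18
xt 0 al 14 w 88: tcp [3.3 7.5] B [-46.  20.] A [53. -5.] n [0.97 0.23] theta 0.84 at r 78 need 0.41  A-tin 19
xt 20 al 20 w 88: tcp [21.2  2.2] B [-26.  20.] A [ 69. -15.] n [0.97 0.26] theta 1.05 at r 84 need 0.58  A-tin 23
xt 40 al 28 w 88: tcp [37.9 -4.4] B [-7. 19.] A [ 83. -28.] n [0.95 0.3 ] theta 1.25 at r 89 need 0.74  A-tin 29
xt 60 al 36 w 86: tcp [53.2 -9.9] B [13. 19.] A [ 93. -39.] n [0.94 0.34] theta 1.39 at r 95 need 0.86  A-tin 34
xt 80 al 44 w 80: tcp [ 66.7 -13. ] B [33. 19.] A [100. -46.] n [0.92 0.38] theta 1.46 at r 99 need 0.97  A-tin 36
xt 100 al 55 w 72: tcp [ 78.3 -15.3] B [54. 20.] A [103. -50.] n [0.9  0.44] theta 1.51 at r 99 need 1.05  A-tin 38
xt 120 al 65 w 62: tcp [ 88.9 -10.3] B [73. 24.] A [105. -45.] n [0.92 0.38] theta 1.44 at r 100 need 1.11  A-tin 33
xt 140 al 75 w 55: tcp [101.4  -4.9] B [93. 28.] A [110. -38.] n [0.97 0.26] theta 1.37 at r 105 need 1.16  A-tin 31
xt 155 al 82 w 50: tcp [111.9  -1.6] B [107.  30.] A [116. -33.] n [0.99 0.14] theta 1.34 at r 131 need 1.19  A-tin 30
xt 165 al 85 w 50: tcp [119.9   0.7] B [117.  32.] A [123. -31.] n [1.   0.09] theta 1.34 at r 137 need 1.21  A-tin 30
```

```bash
python3 - <<'E'
from path import *
t=pose(-130.4,12,88,20,36,8)
plan(*t,113,83.7)
for k in [(80,44,78,20),(100,55,66,20),(120,65,60,15),(140,76,58,10),(155,84,58,8),(162,88,58,5)]: pose(*k)
E
```

```text
xt -130.4 al 12 w 88: tcp [-134.1    6. ] B [-184.   17.] A [-84.  -5.] n [0.97 0.24] theta -0.78 at r 106 need -0.64  A-tin 13
t 8.05 now bay [-130.3  -74. ] z 110.4 ang 95.45 F [ 0.25 -0.42  0.36] w 78.2
 shift units [-1.     0.053 -0.029]  turn z units 0.0653 tilt 0.19
xt 80 al 44 w 78: tcp [ 66.  -12.4] B [33. 19.] A [ 99. -44.] n [0.92 0.38] theta 1.45 at r 98 need 0.97  A-tin 34
xt 100 al 55 w 66: tcp [ 76.6 -12.9] B [54. 20.] A [ 99. -45.] n [0.9  0.44] theta 1.45 at r 96 need 1.05  A-tin 33
xt 120 al 65 w 60: tcp [88.5 -9.4] B [73. 24.] A [104. -43.] n [0.92 0.38] theta 1.42 at r 99 need 1.11  A-tin 32
xt 140 al 76 w 58: tcp [101.3  -6.5] B [93. 28.] A [110. -41.] n [0.97 0.24] theta 1.40 at r 104 need 1.16  A-tin 34
xt 155 al 84 w 58: tcp [111.2  -5.7] B [107.  30.] A [115. -41.] n [0.99 0.1 ] theta 1.40 at r 128 need 1.19  A-tin 39
xt 162 al 88 w 58: tcp [115.4  -3.4] B [114.  32.] A [117. -39.] n [1.   0.03] theta 1.40 at r 129 need 1.21  A-tin 39
```

Call:
arm_command(rows=[0, 0, 0.065, -1, 0.053, -0.03, 1, 0, 0, 0.065, -1, 0.053, -0.03, 1, 0, 0, 0.065, -1, 0.053, -0.03, 1, 0, 0, 0.065, -1, 0.053, -0.03, 1])

```text
t: 8.45
ee_pos: [541.6, 85.6, 110.4]
orientation: [-0.17, -3.134, 0.001]
ft_force: [-0.7, -0.7, -0.7]
width: 87.9
grasp_force: 0.0
```

```bash
python3 - <<'E'
from path import *
t=pose(-130.4,12,88,20,36,8)
plan(*t,29,83.7)
E
```

```text
xt -130.4 al 12 w 88: tcp [-134.1    6. ] B [-184.   17.] A [-84.  -5.] n [0.97 0.24] theta -0.78 at r 106 need -0.64  A-tin 13
t 8.45 now bay [-134.    4.] z 110.4 ang 83.8 F [-0.66 -0.71 -0.69] w 87.9
 shift units [-0.028  0.007  1.018]  turn z units 0.0005 tilt 0.16
```

Call:
arm_command(rows=[0, 0, 0, -0.028, 0.007, 0.5, 1, 0, 0, 0, -0.028, 0.007, 1, 1, 0, 0, 0, -0.028, 0.007, 1, 1, 0, 0, 0, -0.028, 0.007, 1, 1])

```text
t: 8.85
ee_pos: [542.9, 85.8, 31.5]
orientation: [-0.17, -3.133, 0.001]
ft_force: [-0.6, -0.2, -0.3]
width: 87.9
grasp_force: 0.0
```

```bash
python3 - <<'E'
from path import *
t=pose(-75,12,88,20,36.5)
plan(*t,29,83.7)
E
```

```text
xt -75 al 12 w 88: tcp [-71.1   9.3] B [-121.   20.] A [-21.  -1.] n [0.98 0.22] theta -0.14 at r 78 need -0.29  A-tin 18
t 8.85 now bay [-134.1    5.3] z 31.5 ang 83.78 F [-0.62 -0.23 -0.34] w 87.9
 shift units [-0.212 -0.76   0.031]  turn z units 0.0004 tilt 0.22
```

Call:
arm_command(rows=[0, 0, 0, -0.022, -0.076, 0.01, 1, 0, 0, 0, -0.044, -0.152, 0.02, 1, 0, 0, 0, -0.066, -0.228, 0.03, 1, 0, 0, 0, -0.088, -0.304, 0.03, 1, 0, 0, 0, -0.106, -0.38, 0.03, 1])

```text
t: 9.35
ee_pos: [550.3, 54.4, 30.4]
orientation: [0.171, 3.136, 0.0]
ft_force: [-0.9, 3.2, 3.7]
width: 87.8
grasp_force: 2.0
```

Call:
arm_command(rows=[0, 0, 0, -0.022, -0.076, 0, 1, 0, 0, 0, -0.044, -0.152, 0, 1, 0, 0, 0, -0.066, -0.228, 0, 1, 0, 0, 0, -0.088, -0.304, 0, 1, 0, 0, 0, -0.106, -0.38, 0, 1])

```text
t: 9.85
ee_pos: [555.2, 23.2, 29.6]
orientation: [-0.171, -3.137, 0.0]
ft_force: [-1.4, 3.7, 2.9]
width: 88.0
grasp_force: 2.0
```

```bash
python3 - <<'E'
from path import *
t=pose(-38,12,88,20,36.5)
plan(*t,29,83.7)
im,d=ctrl.get_image("wrist");cv2.imwrite("pics/w3.png",im[:,:,::-1])
im=tin(-130,-30);cv2.imwrite('pics/t3.png',cv2.resize(im[155:245,295:455,::-1],None,fx=4,fy=4))
E
```

```text
xt -38 al 12 w 88: tcp [-34.1   9.3] B [-84.  20.] A [16. -1.] n [0.98 0.22] theta 0.37 at r 61 need 0.04  A-tin 18
t 9.85 now bay [-70.6  11.2] z 29.6 ang 83.75 F [-1.38  3.67  2.89] w 88.0
 shift units [-0.071 -0.451  0.008]  turn z units 0.0003 tilt 0.0
```

View pics/t3.png

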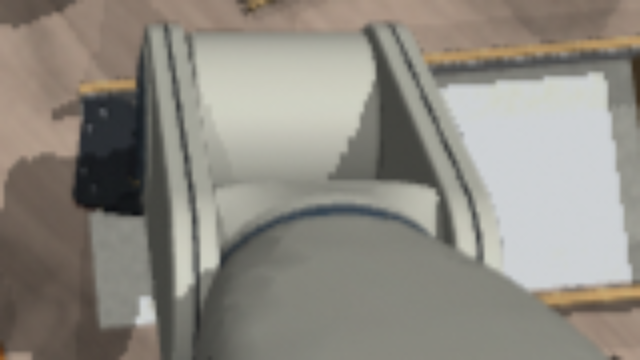

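The arm hides the gripper from the top camera, so I'll use the wrist view.

View pics/w3.png

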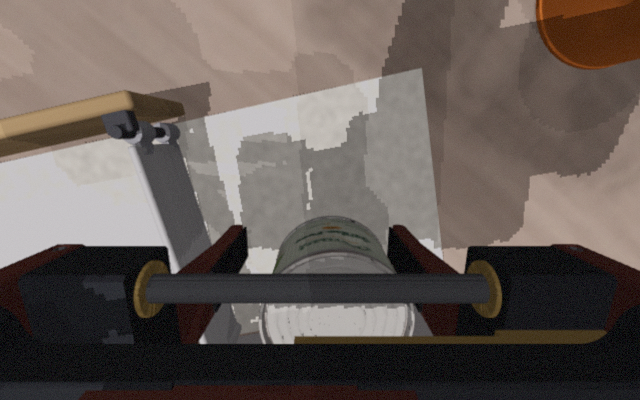

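The wrist view shows the tin ahead of the right finger (B) at ≈(340,290). The left finger (A) is just short of the flap at ≈(200,240). I'll advance to open the flap.

Call:
arm_command(rows=[0, 0, 0, -0.014, -0.09, 0, 1, 0, 0, 0, -0.028, -0.18, 0, 1, 0, 0, 0, -0.042, -0.27, 0, 1, 0, 0, 0, -0.056, -0.36, 0, 1, 0, 0, 0, -0.07, -0.45, 0, 1])

```text
t: 10.45
ee_pos: [556.4, -13.2, 29.5]
orientation: [-0.172, -3.136, -0.0]
ft_force: [-1.6, 3.2, 0.5]
width: 87.6
grasp_force: 1.4
```

```bash
python3 - <<'E'
from path import *
t=pose(-10,12,88,20,36.5)
plan(*t,29,83.7)
im,d=ctrl.get_image("wrist");cv2.imwrite("pics/w4.png",im[:,:,::-1])
E
```

```text
xt -10 al 12 w 88: tcp [-6.1  9.3] B [-56.  20.] A [44. -1.] n [0.98 0.22] theta 0.72 at r 75 need 0.31  A-tin 18
t 10.45 now bay [-34.2   8.8] z 29.5 ang 83.74 F [-1.59  3.2   0.5 ] w 87.6
 shift units [-0.079 -0.342  0.006]  turn z units 0.0002 tilt 0.05
```

View pics/w4.png

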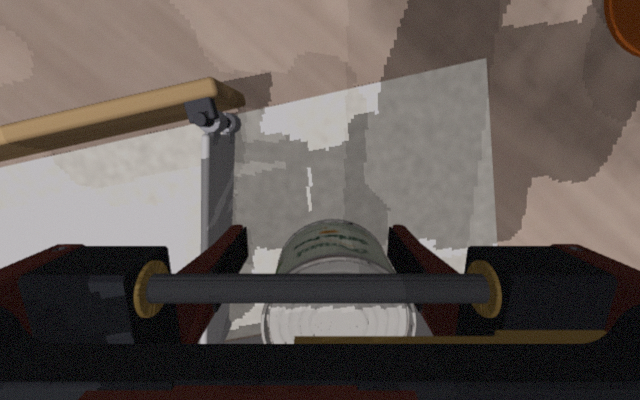

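Finger A has the flap partly open at ≈(215,200), clear of the tin. I'll continue.

Call:
arm_command(rows=[0, 0, 0, -0.016, -0.068, 0, 1, 0, 0, 0, -0.032, -0.136, 0, 1, 0, 0, 0, -0.048, -0.204, 0, 1, 0, 0, 0, -0.064, -0.272, 0, 1, 0, 0, 0, -0.079, -0.342, 0, 1])

```text
t: 11.0
ee_pos: [560.1, -40.9, 29.7]
orientation: [0.171, 3.137, -0.0]
ft_force: [-1.0, 2.7, -0.4]
width: 87.6
grasp_force: 1.3
```

```bash
cat >> path.py <<'E'
def seq(ks):
    "rows for one call: list of (xt,al,w,be)"
    o,R,a=state()
    for k in ks:
        t=pose(*k);d=R.T@(np.r_[toworld(*t),29.5]-o["ee_pos"])/80;print("  ROW",round((k[1]-95.7+a)/180,4),d.round(3),"g",round(k[2]/44-1,2))
    print("now",tobay(o["ee_pos"]).round(1),"F",tobay(np.asarray(o["ft_force"][:2])+O).round(2),"t",o["t"],"w",o["width"],"tilt",np.degrees(np.arccos(-R[2,2])).round(2))
E
python3 - <<'E'
from path import *
seq([(-5,13,88,20),(0,14,88,20),(5,15.5,88,20),(10,17,88,20),(15,18.5,88,20)])
E
```

```text
xt -5 al 13 w 88: tcp [-1.4  8.4] B [-51.  20.] A [48. -3.] n [0.97 0.22] theta 0.78 at r 76 need 0.36  A-tin 18
  ROW 0.0059 [ 0.004 -0.063  0.002] g 1.0
xt 0 al 14 w 88: tcp [3.3 7.5] B [-46.  20.] A [53. -5.] n [0.97 0.23] theta 0.84 at r 78 need 0.41  A-tin 19
  ROW 0.0114 [ 0.003 -0.123  0.002] g 1.0
xt 5 al 16 w 88: tcp [7.8 6.2] B [-41.  20.] A [57. -7.] n [0.97 0.24] theta 0.89 at r 79 need 0.45  A-tin 20
  ROW 0.0198 [ 0.007 -0.181  0.002] g 1.0
xt 10 al 17 w 88: tcp [12.3  4.8] B [-36.  20.] A [ 61. -10.] n [0.97 0.24] theta 0.95 at r 81 need 0.50  A-tin 21
  ROW 0.0281 [ 0.012 -0.24   0.002] g 1.0
xt 15 al 18 w 88: tcp [16.8  3.5] B [-31.  20.] A [ 65. -13.] n [0.97 0.25] theta 1.00 at r 82 need 0.54  A-tin 22
  ROW 0.0364 [ 0.016 -0.298  0.002] g 1.0
now [-6.3  9.7] F [-2.77 -0.77] t 11.0 w 87.61264488164504 tilt 0.0
```

Call:
arm_command(rows=[0, 0, 0.006, 0.004, -0.063, 0, 1, 0, 0, 0.011, 0.004, -0.123, 0, 1, 0, 0, 0.02, 0.007, -0.181, 0, 1, 0, 0, 0.028, 0.012, -0.24, 0, 1, 0, 0, 0.036, 0.016, -0.298, 0, 1])

```text
t: 11.5
ee_pos: [556.1, -64.4, 29.7]
orientation: [-0.352, -3.122, -0.0]
ft_force: [0.5, 3.2, -0.7]
width: 87.7
grasp_force: 1.3
```

```bash
python3 - <<'E'
from path import *
seq([(20,20,88,20),(25,22,88,20),(30,24,88,20),(35,26,88,20),(40,28,88,20)])
E
```

```text
xt 20 al 20 w 88: tcp [21.2  2.2] B [-26.  20.] A [ 69. -15.] n [0.97 0.26] theta 1.05 at r 84 need 0.58  A-tin 23
  ROW 0.008 [-0.005 -0.058  0.002] g 1.0
xt 25 al 22 w 88: tcp [25.4  0.5] B [-22.  20.] A [ 73. -18.] n [0.96 0.27] theta 1.11 at r 85 need 0.62  A-tin 24
  ROW 0.0192 [-0.001 -0.115  0.002] g 1.0
xt 30 al 24 w 88: tcp [29.6 -1.1] B [-17.  19.] A [ 76. -22.] n [0.96 0.28] theta 1.16 at r 86 need 0.66  A-tin 26
  ROW 0.0303 [ 0.002 -0.172  0.002] g 1.0
xt 35 al 26 w 88: tcp [33.8 -2.8] B [-12.  19.] A [ 79. -25.] n [0.96 0.29] theta 1.21 at r 88 need 0.70  A-tin 27
  ROW 0.0414 [ 0.005 -0.227  0.002] g 1.0
xt 40 al 28 w 88: tcp [37.9 -4.4] B [-7. 19.] A [ 83. -28.] n [0.95 0.3 ] theta 1.25 at r 89 need 0.74  A-tin 29
  ROW 0.0525 [ 0.007 -0.282  0.002] g 1.0
now [16.7  3.4] F [-3.16  0.78] t 11.5 w 87.65951612756277 tilt 0.0
```

Call:
arm_command(rows=[0, 0, 0.008, -0.005, -0.058, 0, 1, 0, 0, 0.019, -0.002, -0.115, 0, 1, 0, 0, 0.03, 0.002, -0.172, 0, 1, 0, 0, 0.041, 0.005, -0.227, 0, 1, 0, 0, 0.052, 0.007, -0.282, 0, 1])

```text
t: 12.0
ee_pos: [550.5, -86.3, 29.7]
orientation: [-0.606, -3.083, 0.0]
ft_force: [0.2, 2.3, -0.5]
width: 87.8
grasp_force: 1.3
```

```bash
python3 - <<'E'
from path import *
seq([(45,30,88,20),(50,32,88,20),(55,34,87,20),(60,36,85,20),(65,38,83,20)])
im,d=ctrl.get_image("wrist");cv2.imwrite("pics/w5.png",im[:,:,::-1])
E
```

```text
xt 45 al 30 w 88: tcp [42. -6.] B [-2. 19.] A [ 86. -31.] n [0.95 0.31] theta 1.30 at r 91 need 0.77  A-tin 31
  ROW 0.0114 [-0.006 -0.055  0.002] g 1.0
xt 50 al 32 w 88: tcp [46.  -7.5] B [ 3. 19.] A [ 89. -34.] n [0.95 0.32] theta 1.34 at r 93 need 0.80  A-tin 32
  ROW 0.0225 [-0.013 -0.108  0.002] g 1.0
xt 55 al 34 w 87: tcp [49.6 -8.7] B [ 8. 19.] A [ 91. -37.] n [0.94 0.33] theta 1.36 at r 94 need 0.83  A-tin 33
  ROW 0.0336 [-0.02  -0.155  0.002] g 0.98
xt 60 al 36 w 85: tcp [52.8 -9.6] B [13. 19.] A [ 93. -39.] n [0.94 0.34] theta 1.38 at r 94 need 0.86  A-tin 33
  ROW 0.0447 [-0.03  -0.195  0.002] g 0.93
xt 65 al 38 w 83: tcp [ 56.  -10.3] B [18. 19.] A [ 94. -40.] n [0.94 0.35] theta 1.40 at r 95 need 0.89  A-tin 33
  ROW 0.0558 [-0.04  -0.235  0.002] g 0.89
now [37.9 -4.3] F [-2.28  0.4 ] t 12.0 w 87.8111807108884 tilt 0.0
```

View pics/w5.png

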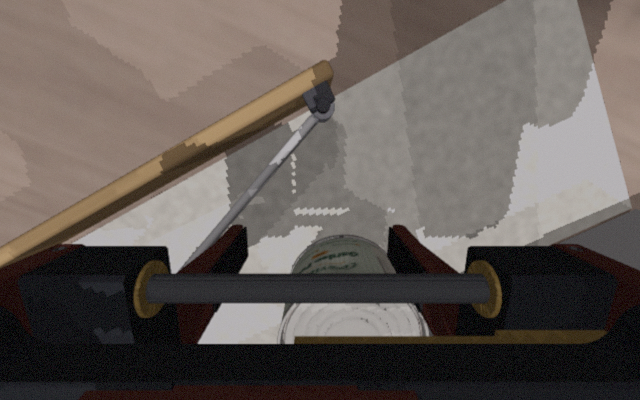

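The flap, at (320,105) to (190,265), is wide open and held by finger A. The tin, at ≈(350,290), is still against B. I'll continue.

Call:
arm_command(rows=[0, 0, 0.011, -0.006, -0.055, 0, 1, 0, 0, 0.022, -0.013, -0.108, 0, 1, 0, 0, 0.034, -0.02, -0.155, 0, 0.98, 0, 0, 0.045, -0.03, -0.195, 0, 0.93, 0, 0, 0.056, -0.04, -0.235, 0, 0.89])

```text
t: 12.55
ee_pos: [546.5, -104.8, 29.7]
orientation: [0.875, 3.017, 0.0]
ft_force: [-0.3, 2.8, 0.1]
width: 83.3
grasp_force: 1.6
```

```bash
python3 - <<'E'
from path import *
seq([(69,40,81,20),(73,42,79,20),(77,44,77,20),(81,46,75,20),(85,48,73,20)])
E
```

```text
xt 69 al 40 w 81: tcp [ 58.2 -11. ] B [22. 19.] A [ 94. -41.] n [0.93 0.36] theta 1.42 at r 95 need 0.91  A-tin 33
  ROW 0.011 [-0.009 -0.029  0.003] g 0.84
xt 73 al 42 w 79: tcp [ 60.4 -11.5] B [26. 19.] A [ 95. -42.] n [0.93 0.37] theta 1.43 at r 94 need 0.93  A-tin 33
  ROW 0.0221 [-0.021 -0.055  0.003] g 0.8
xt 77 al 44 w 77: tcp [ 62.7 -12. ] B [30. 19.] A [ 95. -43.] n [0.92 0.38] theta 1.44 at r 94 need 0.95  A-tin 33
  ROW 0.0332 [-0.034 -0.08   0.003] g 0.75
xt 81 al 46 w 75: tcp [ 64.9 -12.4] B [34. 19.] A [ 96. -44.] n [0.92 0.39] theta 1.44 at r 94 need 0.97  A-tin 33
  ROW 0.0443 [-0.048 -0.106  0.003] g 0.7
xt 85 al 48 w 73: tcp [ 67.2 -12.6] B [38. 19.] A [ 96. -45.] n [0.92 0.4 ] theta 1.45 at r 94 need 0.99  A-tin 33
  ROW 0.0554 [-0.063 -0.13   0.003] g 0.66
now [ 55.9 -10.2] F [-2.85  0.  ] t 12.55 w 83.29988301284017 tilt 0.0
```

Call:
arm_command(rows=[0, 0, 0.011, -0.009, -0.029, 0, 0.84, 0, 0, 0.022, -0.021, -0.055, 0, 0.8, 0, 0, 0.033, -0.034, -0.08, 0, 0.75, 0, 0, 0.044, -0.048, -0.106, 0, 0.7, 0, 0, 0.055, -0.063, -0.13, 0, 0.66])

```text
t: 13.05
ee_pos: [545.4, -116.4, 29.7]
orientation: [1.131, 2.93, -0.0]
ft_force: [-0.2, 2.7, 0.6]
width: 73.5
grasp_force: 1.6
```

```bash
python3 - <<'E'
from path import *
seq([(89,50,71,20),(93,52,69,20),(97,54,67,19),(101,56,65,19),(105,58,64,18)])
E
```

```text
xt 89 al 50 w 71: tcp [ 69.6 -12.8] B [42. 20.] A [ 97. -45.] n [0.91 0.41] theta 1.45 at r 94 need 1.00  A-tin 33
  ROW 0.0116 [-0.017 -0.022  0.003] g 0.61
xt 93 al 52 w 69: tcp [ 71.9 -12.9] B [47. 20.] A [ 97. -45.] n [0.91 0.42] theta 1.45 at r 95 need 1.02  A-tin 33
  ROW 0.0227 [-0.039 -0.042  0.003] g 0.57
xt 97 al 54 w 67: tcp [ 74.  -12.1] B [50. 20.] A [ 98. -45.] n [0.91 0.41] theta 1.44 at r 95 need 1.03  A-tin 32
  ROW 0.0338 [-0.064 -0.052  0.003] g 0.52
xt 101 al 56 w 65: tcp [ 76.4 -12.1] B [54. 20.] A [ 98. -45.] n [0.91 0.42] theta 1.44 at r 95 need 1.05  A-tin 32
  ROW 0.0449 [-0.088 -0.072  0.003] g 0.48
xt 105 al 58 w 64: tcp [ 78.8 -11.5] B [58. 21.] A [ 99. -44.] n [0.91 0.41] theta 1.44 at r 96 need 1.06  A-tin 32
  ROW 0.056 [-0.114 -0.087  0.003] g 0.45
now [ 67.4 -12.5] F [-2.66  0.03] t 13.05 w 73.48478818405668 tilt 0.02
```

Call:
arm_command(rows=[0, 0, 0.011, -0.017, -0.022, 0, 0.61, 0, 0, 0.022, -0.039, -0.042, 0, 0.57, 0, 0, 0.034, -0.064, -0.052, 0, 0.52, 0, 0, 0.045, -0.088, -0.072, 0, 0.48, 0, 0, 0.056, -0.114, -0.087, 0, 0.45])

```text
t: 13.55
ee_pos: [547.2, -127.4, 29.7]
orientation: [-1.385, -2.819, -0.0]
ft_force: [-1.2, 3.7, 2.2]
width: 64.2
grasp_force: 2.3
```

```bash
python3 - <<'E'
from path import *
seq([(109,60,63,18),(113,62,62,17),(117,64,61,16),(121,66,60,15),(125,68,60,15)])
im,d=ctrl.get_image("wrist");cv2.imwrite("pics/w6.png",im[:,:,::-1])
E
```

```text
xt 109 al 60 w 63: tcp [ 81.6 -11.7] B [62. 21.] A [101. -45.] n [0.91 0.42] theta 1.44 at r 97 need 1.08  A-tin 33
  ROW 0.0111 [-0.034 -0.02   0.003] g 0.43
xt 113 al 62 w 62: tcp [ 84.  -11.1] B [66. 22.] A [102. -44.] n [0.91 0.41] theta 1.44 at r 97 need 1.09  A-tin 32
  ROW 0.0222 [-0.064 -0.03   0.003] g 0.41
xt 117 al 64 w 61: tcp [ 86.5 -10.4] B [70. 23.] A [103. -44.] n [0.92 0.4 ] theta 1.43 at r 98 need 1.10  A-tin 32
  ROW 0.0333 [-0.095 -0.039  0.003] g 0.39
xt 121 al 66 w 60: tcp [89.  -9.6] B [74. 24.] A [104. -43.] n [0.92 0.39] theta 1.42 at r 99 need 1.11  A-tin 32
  ROW 0.0444 [-0.126 -0.047  0.003] g 0.36
xt 125 al 68 w 60: tcp [ 92.1 -10.1] B [78. 24.] A [106. -44.] n [0.93 0.37] theta 1.43 at r 100 need 1.12  A-tin 34
  ROW 0.0555 [-0.155 -0.072  0.003] g 0.36
now [ 78.5 -11.8] F [-3.83 -0.8 ] t 13.55 w 64.22108164096115 tilt 0.03
```

View pics/w6.png

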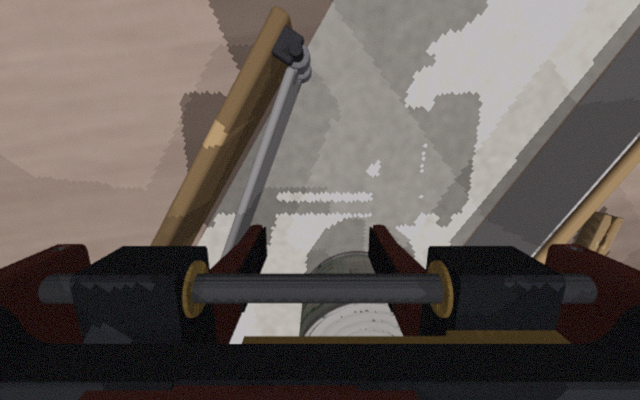

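The flap is held near the right wall, at (300,65) to (235,245). The tin, at ≈(355,290), is ahead of B, and everything is clear. I'll continue.

Call:
arm_command(rows=[0, 0, 0.011, -0.034, -0.02, 0, 0.43, 0, 0, 0.022, -0.064, -0.03, 0, 0.41, 0, 0, 0.033, -0.095, -0.039, 0, 0.39, 0, 0, 0.044, -0.126, -0.047, 0, 0.36, 0, 0, 0.055, -0.155, -0.072, 0, 0.36])

```text
t: 14.1
ee_pos: [550.6, -140.8, 29.7]
orientation: [1.623, 2.69, 0.0]
ft_force: [-0.4, 2.3, 0.8]
width: 59.6
grasp_force: 1.5
```

```bash
python3 - <<'E'
from path import *
seq([(129,70,59,14),(133,72,59,13),(137,74,58,12),(141,76,58,11),(145,78,58,10)])
E
```

```text
xt 129 al 70 w 59: tcp [94.6 -9.2] B [82. 25.] A [107. -43.] n [0.94 0.34] theta 1.42 at r 101 need 1.13  A-tin 34
  ROW 0.0117 [-0.03  -0.006  0.003] g 0.34
xt 133 al 72 w 59: tcp [97.3 -8.8] B [86. 26.] A [108. -43.] n [0.95 0.31] theta 1.42 at r 102 need 1.14  A-tin 34
  ROW 0.0228 [-0.064 -0.013  0.003] g 0.34
xt 137 al 74 w 58: tcp [99.8 -7.9] B [90. 26.] A [110. -42.] n [0.96 0.28] theta 1.41 at r 104 need 1.15  A-tin 34
  ROW 0.0339 [-0.097 -0.014  0.003] g 0.32
xt 141 al 76 w 58: tcp [102.5  -7.4] B [94. 27.] A [111. -42.] n [0.97 0.24] theta 1.41 at r 105 need 1.16  A-tin 35
  ROW 0.045 [-0.131 -0.021  0.003] g 0.32
xt 145 al 78 w 58: tcp [105.1  -6.8] B [98. 28.] A [113. -42.] n [0.98 0.21] theta 1.40 at r 106 need 1.17  A-tin 36
  ROW 0.0561 [-0.164 -0.027  0.003] g 0.32
now [92.1 -9.7] F [-2.29 -0.14] t 14.1 w 59.5976964999424 tilt 0.01
```

Call:
arm_command(rows=[0, 0, 0.011, -0.03, -0.006, 0, 0.34, 0, 0, 0.022, -0.064, -0.013, 0, 0.34, 0, 0, 0.034, -0.097, -0.014, 0, 0.32, 0, 0, 0.045, -0.131, -0.021, 0, 0.32, 0, 0, 0.056, -0.164, -0.027, 0, 0.32])

```text
t: 14.6
ee_pos: [554.6, -153.5, 29.7]
orientation: [-1.853, -2.537, -0.0]
ft_force: [-1.1, 2.9, 1.4]
width: 57.9
grasp_force: 1.8
```

```bash
python3 - <<'E'
from path import *
seq([(149,80,58,10),(153,82,58,9),(157,84,58,9),(161,86,58,8),(165,88,59,8)])
E
```

```text
xt 149 al 80 w 58: tcp [107.9  -7. ] B [102.  28.] A [114. -42.] n [0.98 0.17] theta 1.41 at r 107 need 1.18  A-tin 37
  ROW 0.0112 [-0.034 -0.008  0.003] g 0.32
xt 153 al 82 w 58: tcp [110.6  -6.4] B [106.  29.] A [116. -42.] n [0.99 0.14] theta 1.41 at r 128 need 1.19  A-tin 38
  ROW 0.0223 [-0.068 -0.007  0.003] g 0.32
xt 157 al 84 w 58: tcp [113.3  -6.6] B [110.  29.] A [117. -42.] n [0.99 0.1 ] theta 1.41 at r 130 need 1.20  A-tin 39
  ROW 0.0334 [-0.1   -0.016  0.003] g 0.32
xt 161 al 86 w 58: tcp [115.8  -5.9] B [113.  30.] A [118. -42.] n [1.   0.07] theta 1.41 at r 131 need 1.21  A-tin 40
  ROW 0.0445 [-0.134 -0.014  0.003] g 0.32
xt 165 al 88 w 59: tcp [118.5  -6.4] B [117.  30.] A [120. -43.] n [1.   0.03] theta 1.43 at r 132 need 1.21  A-tin 42
  ROW 0.0556 [-0.164 -0.028  0.003] g 0.34
now [105.1  -7. ] F [-3.04 -0.81] t 14.6 w 57.90128522160577 tilt 0.01
```

Call:
arm_command(rows=[0, 0, 0.011, -0.034, -0.008, 0, 0.32, 0, 0, 0.022, -0.068, -0.008, 0, 0.32, 0, 0, 0.033, -0.1, -0.016, 0, 0.32, 0, 0, 0.044, -0.134, -0.016, 0, 0.32, 0, 0, 0.055, -0.164, -0.026, 0, 0.34])

```text
t: 15.1
ee_pos: [556.4, -165.9, 29.6]
orientation: [-2.065, -2.366, -0.001]
ft_force: [-0.8, 10.1, 3.1]
width: 58.9
grasp_force: 4.8
```

```bash
python3 - <<'E'
from path import *
seq([(165,88,59,8),(169,88,59,8)])
im,d=ctrl.get_image("wrist");cv2.imwrite("pics/w7.png",im[:,:,::-1])
E
```

```text
xt 165 al 88 w 59: tcp [118.5  -6.4] B [117.  30.] A [120. -43.] n [1.   0.03] theta 1.43 at r 132 need 1.21  A-tin 42
  ROW 0.0003 [-0.01   0.     0.001] g 0.34
xt 169 al 88 w 59: tcp [122.5  -6.4] B [121.  30.] A [124. -43.] n [1.   0.03] theta 1.43 at r 136 need 1.22  A-tin 42
  ROW 0.0003 [-0.06  -0.001  0.001] g 0.34
now [117.7  -6.5] F [-10.14   0.2 ] t 15.1 w 58.85805064559493 tilt 0.09
```

View pics/w7.png

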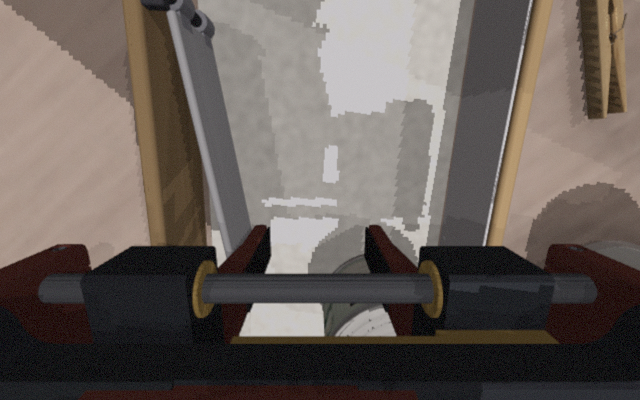

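The flap is held open at the left, and the tin sits well inside, ahead of B at ≈(360,300). The force has risen to 10 N, probably because A is riding on the flap's rolled edge. The tin should be at x ≈ 164, so I'll ease back and lift out.

Call:
arm_command(rows=[0, 0, 0, 0.05, 0, 0, 0.34, 0, 0, 0, 0.1, 0, 0, 0.34, 0, 0, 0, 0.1, 0, 0, 0.34])

```text
t: 15.45
ee_pos: [555.9, -158.4, 29.8]
orientation: [2.061, 2.37, 0.0]
ft_force: [0.4, -0.4, 0.4]
width: 59.0
grasp_force: 0.3
```

Call:
arm_command(rows=[0, 0, 0, 0, 0, -0.4, 0.34, 0, 0, 0, 0, 0, -1, 0.34, 0, 0, 0, 0, 0, -1, 0.34])

```text
t: 15.75
ee_pos: [559.1, -159.7, 114.9]
orientation: [2.056, 2.364, 0.006]
ft_force: [0.3, -0.5, 0.8]
width: 58.6
grasp_force: 0.0
```

Call:
arm_command(rows=[0, 0, 0, 0, 0, -1, 0.34, 0, 0, 0, 0, 0, -1, 0.34, 0, 0, 0, 0, 0, -1, 0.34])

```text
t: 16.05
ee_pos: [558.1, -159.4, 193.6]
orientation: [2.057, 2.365, 0.005]
ft_force: [-0.2, 0.1, -0.6]
width: 58.8
grasp_force: 0.0
```

Call:
arm_command(rows=[0, 0, 0, 1, 0.8, 0, 0.34, 0, 0, 0, 1, 0.8, 0, 0.34, 0, 0, 0, 1, 0.8, 0, 0.34])

```text
t: 16.35
ee_pos: [609.7, -66.6, 188.4]
orientation: [-2.057, -2.374, -0.002]
ft_force: [0.5, -0.9, -0.1]
width: 58.8
grasp_force: 0.0
```

```bash
python3 - <<'E'
from path import *
seq([(165,88,59,8)])
im=tin(80,222);cv2.imwrite('pics/t8.png',cv2.resize(im[155:245,295:485,::-1],None,fx=4,fy=4))
im,d=ctrl.get_image("scene");cv2.imwrite("pics/s8.png",im[:,:,::-1])
W=cloud("scene",d).reshape(-1,3);b=tobay(W);m=(W[:,2]>53)&(W[:,2]<62)&(b[:,0]>80)&(b[:,0]<222)&(abs(b[:,1])<76);print(m.sum(),b[m].mean(0))
E
```

```text
xt 165 al 88 w 59: tcp [118.5  -6.4] B [117.  30.] A [120. -43.] n [1.   0.03] theta 1.43 at r 132 need 1.21  A-tin 42
  ROW 0.0026 [-1.146 -0.837  1.985] g 0.34
now [24.2 56.5] F [0.93 0.43] t 16.35 w 58.76569627257415 tilt 0.06
tin pts 119 circle ((170.64259338378906, 50.325157165527344), 31.191776275634766) lo [139.7  46.5] hi [201.6  73.3]
345 [167.37455158  32.12092357]
```

Call:
arm_command(rows=[0, 0, 0, 1, -0.9, -0.6, 0.34, 0, 0, 0, 1, -0.9, -0.6, 0.34, 0, 0, 0, 1, -0.9, -0.6, 0.34, 0, 0, 0, 1, -0.9, -0.6, 0.34])

```text
t: 16.85
ee_pos: [524.1, -1.1, 238.2]
orientation: [2.061, 2.371, 0.0]
ft_force: [0.0, 1.2, 0.5]
width: 58.8
grasp_force: 0.0
```

Call:
arm_command(rows=[0, 0, 0, 1, -0.9, 0, 0.34, 0, 0, 0, 1, -0.9, 0, 0.34, 0, 0, 0, 1, -0.9, 0, 0.34, 0, 0, 0, 1, -0.9, 0, 0.34, 0, 0, 0, 1, -0.9, 0, 0.34])

```text
t: 17.35
ee_pos: [444.7, 67.3, 237.6]
orientation: [2.061, 2.369, 0.001]
ft_force: [-0.4, -1.5, -0.6]
width: 58.9
grasp_force: 0.0
```

Call:
arm_command(rows=[0, 0, 0, 0.5, 0, 0, 0.34, 0, 0, 0, 0.9, 0, 0, 0.34, 0, 0, 0, 0.9, 0, 0, 0.34, 0, 0, 0, 0.9, 0, 0, 0.34, 0, 0, 0, 0.9, 0, 0, 0.34])

```text
t: 17.85
ee_pos: [434.0, 138.5, 237.5]
orientation: [2.063, 2.369, -0.0]
ft_force: [-0.1, -0.2, 0.3]
width: 59.2
grasp_force: 0.0
```

```bash
python3 - <<'E'
from path import *
im=tin(80,222);cv2.imwrite('pics/t9.png',cv2.resize(im[155:245,295:485,::-1],None,fx=4,fy=4))
im,d=ctrl.get_image("top");W=cloud("top",d).reshape(-1,3);b=tobay(W)
m=(W[:,2]>38)&(W[:,2]<52)&(abs(b[:,0])<20)&(abs(b[:,1])<60);print("flap",m.sum(),np.polyfit(b[m,1],b[m,0],1) if m.sum()>5 else '')
E
```

```text
tin pts 627 circle ((164.61685180664062, 37.15025329589844), 38.15375900268555) lo [127.2  -0.3] hi [202.6  73.3]
flap 97 [-0.00364046 -1.8177924 ]
```

View pics/t9.png

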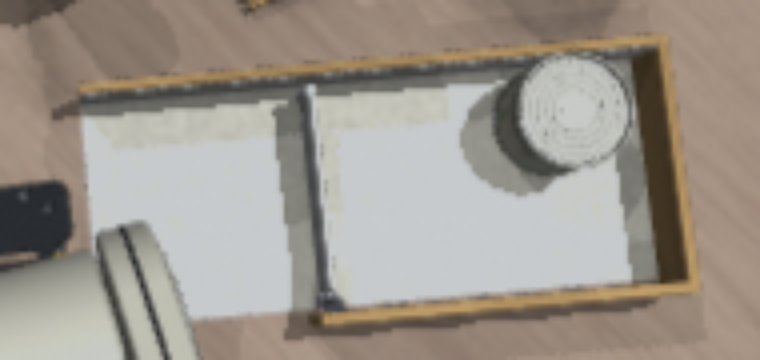

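The tin is upright at bay (165, 37), the flap line is fully shut, and the arm is clear. I'll hand in the job.

```bash
python3 -c "
from workcell import ctrl
print(ctrl.close_job())"
```

```text
the job is handed in; nothing more can be done
None
```

The tin is in the bay and the job is handed in: the last top view showed it upright about 165 mm behind the entrance, with the flap shut and the arm clear; no score came back.

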